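# Press a test cassette down and slide it home under the reader bay's leaf spring

### The arm

A 6-joint arm with a two-finger parallel gripper is mounted at the origin on a cart in front of the work surface, level with it; the furniture and walls round the work are solid. World frame = base frame: x ahead of the robot, y to its left, z up, the work surface at z = 0. Lengths are in m, angles in rad, forces in N, time in s.
With the tool pointing down it reaches from about 0.3 to 0.875 m from the base axis. Payload 6.4 kg.
Tool frame: the origin (TCP) lies between the finger pads; the fingertips stand 25 mm ahead of it and the grasp point (between the pads) lies 6 mm ahead of it; z points along the fingers, y is the line along which they close (so a half turn about z gives the same grasp; the last joint's range is limited). The gripper opens to 88 mm and grips with 3 to 60 N. Pads are 18 mm wide; open, the fingers measure 123 mm over their backs; the gripper's body (75 mm by 187 mm) begins 45 mm behind the grasp point.
Start: joints at [1.014, 0.181, 1.607, -0, 1.354, -0.206], TCP at [0.198, 0.54, 0.264] pointing down, gripper open.
Joint ranges: [-2.99, 2.99], [-0.89, 2.07], [0.3, 2.58], [-1.14, 4.28], [0, 2.63], [-3.12, 3.12]. Speed limits (rad/s): [2.57, 2.57, 3.01, 3.14, 3.14, 3.14].

### API

Orientations are given as a rotation vector (axis times angle).
In Python, from rig import readout, camera, ticket, find_in, outline_of, place_of gives the robot as it stands.
- The arm moves only by the tool step_arm, never from a script. Its argument "commands" is text: rows parted by semicolons, each of 4 numbers parted by spaces: the shift along the tool's x, y, z in units of 0.05 m (1.0 is 0.05 m), then the turn about the tool's z in units of 180 degrees (1.0 is 180 degrees). A call has 1 to 5 rows; each row shifts and turns the commanded pose from where the row before left it, along the tool's axes as they then stand; what a row does not reach is not made up. A row lasts 1/8 s, in which the tool goes at most 62.5 mm and 10.7 degrees, less where a joint would pass 70% of its speed; a pose out of reach is approached as far as the arm can. A call with a number of a shift or a turn outside -1 to 1 is refused whole. A call with a gripper value outside its range is refused whole. "hand" is the closure, from 0 (fully open) to 1 (shut), set as the call begins (left out, the last holds). The fingers move at their own pace and stop on an object; "squeeze" is the grip in N (left out, the last holds). Time passes only in rows, so rows that do not move let the fingers close. It gives the time, the measured TCP pose, the force, the opening and the grip force at its end, in the units of the state.
- readout.get_obs(): the state, without advancing time (a new reading comes with each control period).
- camera(name): name is "side" or "top" or "wrist"; returns a dict with "frame" (384x512x3 uint8, blue, green, red), "range_z" (384x512 float32, m along the optical axis (not along the pixel's ray), 0 where there is no reading), "fov_y" (degrees; the focal length in pixels is half the picture's height over the tangent of half this angle, whatever the lens; pixels are square), "cx", "cy" (the principal point, pixels), "distortion" ([k1, k2, p1, p2, k3] as OpenCV has them; the pictures are not rectified), "R" (3x3) and "t" (3): a world point X has camera coordinates R X + t. Camera axes: x right, y down, z forward; pixel columns grow to the right and rows downward; lengths in m; the calibration is good to about 2 mm. A picture is of the moment at which its call begins.
- ticket.close_job(): hands the job in; it is judged then, once.
Trained networks look in a picture, given as the dict that the camera call returned (one of the last four; its "shot" number tells which), for a name from the list of things; names that differ only in an ending like _2 or _b are one class to them, and where a whole thing is asked for, a point or a joint stands for the part that bears it (a point fixed in the world has none). Each returns a list of dicts, best first, with "score" (0 to 1); they miss things now and then, are a little off and sometimes report something else, mostly with a low value. They report only what shows in the picture. A call takes as long as a camera call. They do not tell look-alikes from the thing itself.
- find_in(picture, label): "location" ([x, y, z] in m, in world coordinates, good to about 4 mm: the middle of the surface that is visible of it).
- outline_of(picture, label): "region" (384x512 bool, what is visible of it).
- place_of(picture, label): "location" ([x, y, z] in m, in world coordinates, good to about 4 mm: a listed point, or the origin of a listed thing).
The state is a dict: "t": time; "joints": joint angles; "qd": joint speeds; "joint_efforts": joint torques, N m; "position": TCP position; "eef_rot": TCP orientation; "force": force on the tool from outside, world axes, zero at the start; "torque": the same for the moment, N m; "opening": finger opening in m; "gripper_force": force on a finger pad.
Only numpy, scipy, OpenCV 4.12 (cv2) and the standard library are available. Lean on these libraries where they do the work, as an engineer would, in place of code of your own. Each camera call takes 0.05 s, during which the arm holds its last target. There are 200 camera calls.

### The job

A lateral-flow test cassette lies on the sprung tray of the reader bay, in front of its metal bridge. With the fingertips, press the cassette down hard so that the tray sinks, and, still pressing, slide it forward under the bridge and its drag spring until its nose is fully home against the end stop; then let go and move clear. Do not pinch or lift the cassette, and leave the spare cassettes, the vials and the timer beside it where they are.

Things in the scene. Friction and masses are not known exactly. Their poses are not given: they have to be found in the camera images.
- bay: Reader bay: grey plastic frame 58 x 148 mm fixed on the worktop, long sides (|x| = 18 to 28 mm) 18 mm high, an aluminium bridge at one end. Origin: centre of its underside, on the worktop; z up; +y is the sliding direction (roughly away from the robot). The bridge is 44 mm wide, spans y = +30 to +72 mm, top 33 mm above the worktop.
- cassette: The cassette to load: white plastic, 20 (x) x 70 (y) x 5 mm (z), 14 g, flat on the tray. Origin: centre of its underside; +y end is the nose. At the start its origin is 24 mm above the worktop, on the bay's centre line at bay y = -30 to -10 mm, nose 5 to 25 mm short of the bridge; home it is at bay y = +27 mm, the rear 38 mm still in the open. Its top is grippier than tray and spring.
- tray (a joint): How far the tray has sunk, m: 0 up, 0.007 fully down. Goes straight down against springs, 5 N to begin, about 10 N fully down; comes up when let go. With the tray up the cassette's nose is blocked by the front bar; it passes under when sunk 0.0045 or more. Once under the bridge, the cassette keeps the tray down at about 0.004.
- tray_top (a point): Upper face of the sprung tray that carries the cassette, on the bay's centre line at bay y = -20 mm; 24 mm above the worktop with the tray up. The tray is smooth (friction 0.2), 28 mm wide, reaches from bay y = -69 mm to under the bridge; side rails 2.5 mm high and 22 mm apart guide the cassette in front of the bridge and sink with it.
- bridge_edge (a point): Middle of the lower front edge of the bridge's front bar, 25 mm above the worktop, at bay y = +30 mm. The bar is 8 mm deep (to y = +38 mm).
- stop_face (a point): Point on the end stop's face at bay y = +62 mm, 25 mm above the worktop, on the centre line; the nose of the cassette touches this face when home.
- spare_cassette_a: Bystander: an identical spare cassette lying on the worktop on the bay's +x side (right of the bay as seen along the sliding direction). Origin: centre of its underside.
- spare_cassette_b: Bystander: an identical spare cassette lying on the worktop on the bay's -x side. Origin: centre of its underside.
- vial_a: Bystander: upright vial 25 mm in diameter, 56 mm tall, behind the bay. Origin: centre of its underside.
- vial_b: Bystander: upright vial 27 mm in diameter, 64 mm tall, behind the bay. Origin: centre of its underside.
- timer: Bystander: flat bench timer 62 x 66 x 19 mm, left of the bay. Origin: centre of its underside.
- drag_spring (a point): Lowest part of the bowed steel leaf spring behind the front bar, at bay y = +49 mm, about 23 mm above the worktop. It presses down on the passing cassette and yields straight upward against 2 to 4 N (friction 0.25).
Not all that is in view belongs to the job. Leave any turquoise look-alike of the cassette alone.

How it is judged:
By the outcome, as a careful person would: the job done as asked, in the order asked, and still so for the second after the job is handed in, with the robot touching nothing.
It also fails if it takes over 42 s, if anything falls off the work surface, if the arm or the gripper's body presses on something with over 40 N, if the wrist force passes 120 N, or if a joint passes its speed limit or range.

## Working session

There is one attempt and no reset: what is moved stays moved. The work goes in short steps, Python scripts to look and compute and a tool call to move; the robot and the scene stay as the last step left them, time stands still between calls to the robot, and variables do not carry over. Pictures are saved under pics/ and viewed, at most 10 in all, crops included, and the job is handed in when it is done.

Besides the shell and the picture viewer there is one more tool, called after "Request:" as a command line: name --argument value ..., lists and objects as JSON in quotes. step_arm: Moves the arm, as the interface text tells. Its arguments: {"type":"object","properties":{"commands":{"type":"string"},"hand":{"type":"number"},"squeeze":{"type":"number"}},"required":["commands"]}

```bash
mkdir -p pics
cat > h.py <<'E'
import numpy as np,cv2
from rig import readout,camera,ticket,find_in,outline_of,place_of
def f(c): return 192/np.tan(np.radians(c["fov_y"])/2)
def K(c):
    k=f(c); return np.array([[k,0,c["cx"]],[0,k,c["cy"]],[0,0,1.]])
def world(c,px,z=None):
    """px Nx2 -> world, depth from range or z array"""
    px=np.asarray(px,float).reshape(-1,2)
    n=cv2.undistortPoints(px[:,None],K(c),np.array(c["distortion"]))[:,0]
    d=c["range_z"][px[:,1].astype(int),px[:,0].astype(int)] if z is None else z
    X=np.c_[n,np.ones(len(n))]*np.asarray(d)[:,None]
    return (X-c["t"])@c["R"]
E
python3 - <<'E'
from h import *
np.set_printoptions(precision=4,suppress=True)
o=readout.get_obs(); print({k:np.round(v,4) for k,v in o.items()})
ims=[]
for n in ["top","side"]:
    c=camera(n); cv2.imwrite(f"pics/{n}0.png",c["frame"])
    print(n,c["t"],c["R"])
    for l in ["bay","cassette","tray_top","bridge_edge","stop_face","spare_cassette_a","timer","vial_a"]:
        print(l,[(np.round(d["location"],4),round(d["score"],2)) for d in place_of(c,l)])
E
```

```text
{'t': np.float64(0.0), 'joints': array([ 1.0137,  0.1815,  1.608 , -0.    ,  1.3538, -0.2063]), 'qd': array([-0.0005, -0.0007,  0.0002,  0.0012, -0.0014, -0.0022]), 'joint_efforts': array([  0.0017, -43.3851, -34.1861,   0.0707,   0.0384,  -0.0001]), 'position': array([0.1973, 0.5396, 0.2628]), 'eef_rot': array([-0.5481, -3.0928,  0.0025]), 'force': array([ 0.3775, -0.1943,  0.1314]), 'torque': array([-0.059 ,  0.0391,  0.0269]), 'gripper_force': np.float64(0.0), 'opening': np.float64(0.088)}
top [-0.284   0.5305  0.7859] [[ 0.2111 -0.9774  0.0044]
 [-0.9569 -0.2076 -0.2029]
 [ 0.1992  0.0386 -0.9792]]
bay [(array([ 0.4854, -0.2903, -0.0024]), 0.66)]
cassette [(array([ 0.4642, -0.1422, -0.001 ]), 0.69), (array([ 0.456 , -0.2854,  0.0256]), 0.68)]
tray_top [(array([ 0.4673, -0.2891,  0.022 ]), 0.91)]
bridge_edge [(array([ 0.5143, -0.2812,  0.0289]), 0.93)]
stop_face [(array([ 0.5422, -0.2774,  0.023 ]), 0.8)]
spare_cassette_a [(array([ 0.5083, -0.3404, -0.0037]), 0.56), (array([ 0.4819, -0.2308, -0.001 ]), 0.55)]
timer [(array([ 0.4692, -0.0203, -0.0032]), 0.64)]
vial_a [(array([ 0.69
[... 227 characters left out ...]
), 0.82), (array([ 0.4641, -0.2919,  0.0267]), 0.27)]
cassette [(array([ 0.456 , -0.2893,  0.0229]), 0.6), (array([ 0.461 , -0.1437,  0.0004]), 0.6)]
tray_top [(array([ 0.4632, -0.2898,  0.0288]), 0.82), (array([ 0.4824, -0.2326,  0.0021]), 0.57)]
bridge_edge [(array([ 0.5123, -0.2811,  0.0236]), 0.93), (array([ 0.4822, -0.2869, -0.0024]), 0.22)]
stop_face [(array([ 0.5443, -0.2791,  0.0254]), 0.73)]
spare_cassette_a [(array([ 0.4801, -0.2343,  0.0031]), 0.65), (array([ 0.5015, -0.3361, -0.0016]), 0.55), (array([ 0.5115, -0.2816,  0.0189]), 0.16)]
timer [(array([ 0.4714, -0.0126,  0.001 ]), 0.56)]
vial_a [(array([ 0.693 , -0.2638,  0.0004]), 0.76), (array([ 0.7061, -0.211 , -0.0039]), 0.68)]
```

View pics/top0.png

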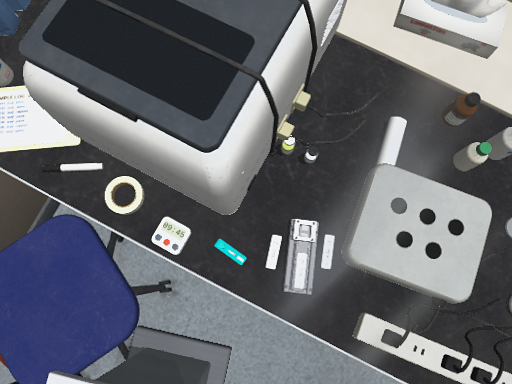

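View pics/side0.png

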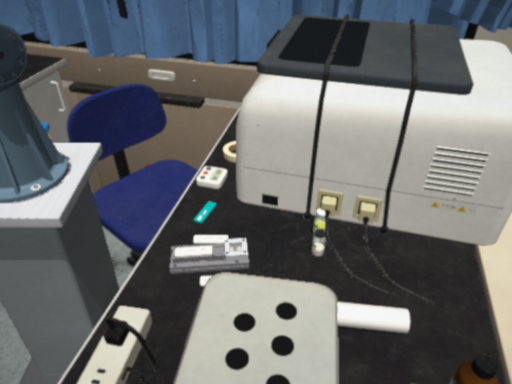

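The top picture shows the bay at about (300,255) with its bridge at the upper end (303,230). There are spares on both sides at (274,250) and (328,250), a turquoise look-alike at (230,250), a tall white instrument to the upper left, and a grey block with holes to the right. Next I'll measure the obstacle heights and the bay axis.

Run:
```python
from h import *
np.set_printoptions(precision=4,suppress=True,linewidth=200)
P=[]
for n in ["top","side"]:
    c=camera(n); v,u=np.where(c["range_z"]>0); w=world(c,np.c_[u,v]); P.append(w)
    m=np.array([d for d in outline_of(c,"bay")][0]["region"])
    wb=w[m[v,u]]; s=wb[(wb[:,2]>.012)&(wb[:,2]<.04)]
    print(n,len(s),cv2.minAreaRect((s[:,:2]*1000).astype(np.float32)))
    m=outline_of(c,"bay")
w=np.vstack(P)
# height map 2cm cells
xs=np.arange(.30,.82,.03); ys=np.arange(-.12,-.50,-.02)
print("y:",(ys*1000).astype(int))
for x in xs:
    print(int(x*1000),[int(1000*w[q][:,2].max()) if (q:=(abs(w[:,0]-x-.015)<.015)&(abs(w[:,1]-y)<.01)).any() else -99 for y in ys])
```

```text
top 1444 ((483.4605407714844, -287.48541259765625), (146.2843780517578, 56.24348831176758), 4.433787822723389)
side 1268 ((483.2922058105469, -288.33123779296875), (146.21963500976562, 59.139122009277344), 4.998290061950684)
y: [-120 -139 -159 -179 -199 -219 -239 -259 -279 -299 -319 -339 -359 -379 -399 -419 -439 -459 -479]
300 [-789, -791, -788, -789, -791, -789, -790, -792, -791, -789, -795, 0, 0, 2, 2, 3, 3, 3, 4]
329 [-792, -789, -792, -793, -799, -99, 0, 2, 3, 3, 3, 3, 3, 3, 5, 37, 37, 63, 89]
359 [-1, 0, 2, 3, 2, 4, 4, 5, 5, 3, 4, 4, 3, 3, 4, 39, 39, 62, 94]
389 [3, 4, 4, 3, 3, 3, 3, 19, 30, 28, 21, 3, 4, 3, 3, 35, 37, 37, 36]
419 [4, 6, 8, 7, 3, 7, 7, 19, 32, 33, 22, 3, 3, 4, 4, 4, 3, 4, 3]
449 [8, 8, 7, 7, 3, 7, 8, 20, 32, 32, 21, 7, 6, 3, 2, 49, 56, 62, 63]
479 [7, 3, 3, 3, 3, 8, 7, 25, 31, 31, 20, 9, 54, 65, 64, 65, 65, 67, 66]
509 [230, 193, 3, 3, 2, 7, 9, 37, 36, 36, 19, 8, 57, 64, 66, 66, 65, 65, 66]
539 [271, 259, 3, 3, 4, 4, 3, 36, 35, 36, 18, 4, 42, 64, 65, 67, 65, 65, 65]
569 [324, 273, 223, 3, 3, 4, 3, 3, 3, 3, 4, 3, 3, 62, 65, 64, 65, 65, 66]
599 [325, 281, 260, 3, 3, 3, 3, 3, 4, 3, 3, 3, 4, 62, 64, 65, 66, 65, 64]
629 [325, 324, 273, 196, 3, 4, 3, 4, 3, 2, 2, 3, 3, 60, 65, 64, 64, 66, 65]
659 [325, 329, 325, 290, 90, 44, 3, 57, 57, 3, 3, 3, 4, 50, 64, 65, 65, 65, 65]
689 [334, 333, 327, 280, 97, 86, 62, 59, 58, 4, 5, 4, 4, 3, 59, 66, 61, 61, 58]
719 [327, 325, 325, 283, 250, 86, 3, 15, 8, 7, 8, 5, 2, 4, 24, 40, 40, 3, 4]
749 [326, 325, 325, 316, 268, 90, 85, 56, 33, 4, 5, 10, 9, 4, 3, 40, 40, 29, 3]
779 [325, 325, 325, 323, 281, 240, 86, 63, 40, 7, 8, 3, 9, 8, 4, 40, 40, 36, 2]
809 [325, 332, 332, 333, 327, 287, 106, 4, 4, 3, 7, 8, 10, 7, 3, 37, 39, 32, 2]
```

Request:
step_arm --commands "0 0 0 -0.046; 0 0 0 -0.046; 0 0 0 -0.046; -0.18 -1 0 0; -0.18 -1 0 0"

```text
t: 1.82
position: [0.2238, 0.4408, 0.2634]
eef_rot: [0.132, -3.139, 0.001]
force: [0.4, 0.0, 0.3]
opening: 0.0881
gripper_force: 0.0
```

Request:
step_arm --commands "-0.18 -1 0 0; -0.18 -1 0 0; -0.18 -1 0 0; -0.18 -1 0 0; -0.18 -1 0 0"

```text
t: 2.45
position: [0.2895, 0.195, 0.264]
eef_rot: [-0.131, 3.138, 0.0]
force: [-0.5, 0.0, -0.3]
opening: 0.0881
gripper_force: 0.0
```

Request:
step_arm --commands "-0.18 -1 0 0; -0.18 -1 0 0; -0.18 -1 0 0; -0.18 -1 0 0; -0.18 -1 0 0"

```text
t: 3.08
position: [0.355, -0.0509, 0.2641]
eef_rot: [-0.129, 3.138, -0.001]
force: [0.7, -0.3, 1.1]
opening: 0.088
gripper_force: 0.0
```

Request:
step_arm --commands "-0.18 -1 0 0; -0.18 -1 0 0; -0.18 -1 0 0; -0.18 -1 0 0; 0 0 0 0"

```text
t: 3.7
position: [0.4074, -0.2482, 0.2635]
eef_rot: [0.125, -3.139, 0.0]
force: [-0.2, -0.0, -1.2]
opening: 0.0881
gripper_force: 0.0
```

```bash
cat > m.py <<'E'
from h import *
np.set_printoptions(precision=4,suppress=True,linewidth=200)
def meas(n):
    c=camera(n); v,u=np.where(c["range_z"]>0); w=world(c,np.c_[u,v])
    for l in ["bay","cassette"]:
        for d in outline_of(c,l):
            m=d["region"]; wb=w[m[v,u]]
            s=wb[(wb[:,2]>.012)&(wb[:,2]<.045)] if l=="bay" else wb
            if len(s)>50: print(n,l,round(d["score"],2),len(s),np.round(np.median(s,0),4),cv2.minAreaRect((s[:,:2]*1000).astype(np.float32)))
    for l in ["bay","cassette","tray_top","bridge_edge","stop_face"]:
        print(l,[(np.round(d["location"],4),round(d["score"],2)) for d in place_of(c,l)])
    return c,w,np.c_[u,v]
E
python3 - <<'E'
from m import *
c,w,p=meas("wrist"); cv2.imwrite("pics/w1.png",c["frame"])
o=readout.get_obs();print(o["position"],o["eef_rot"])
E
```

```text
wrist bay 0.96 3084 [ 0.4996 -0.285   0.0228] ((483.772705078125, -288.01885986328125), (147.3363800048828, 56.03170394897461), 5.020397186279297)
wrist cassette 0.87 786 [ 0.453  -0.2903  0.0282] ((454.3473205566406, -290.65228271484375), (68.87625885009766, 20.71160316467285), 5.529061794281006)
wrist cassette 0.61 641 [ 0.4622 -0.1464  0.0042] ((463.2117614746094, -145.57461547851562), (67.98014068603516, 21.176305770874023), 67.02356719970703)
bay [(array([ 0.4827, -0.2855, -0.0039]), 0.91)]
cassette [(array([ 0.4616, -0.1408,  0.0011]), 0.87), (array([ 0.4578, -0.2911,  0.0192]), 0.59)]
tray_top [(array([ 0.4617, -0.289 ,  0.0218]), 0.91)]
bridge_edge [(array([ 0.5158, -0.2822,  0.0235]), 0.81)]
stop_face [(array([ 0.5482, -0.2807,  0.0281]), 0.64)]
[ 0.4073 -0.2445  0.264 ] [-0.1319  3.1384 -0.0008]
```

View pics/w1.png

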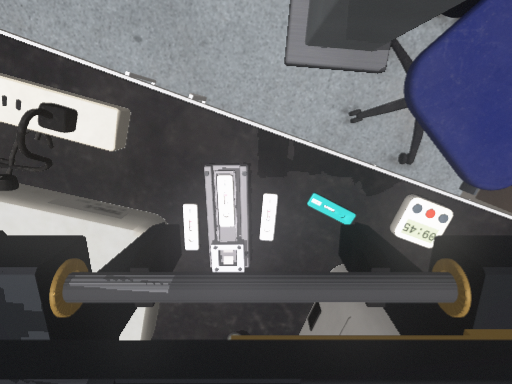

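The wrist picture shows the bay upright at (228,215), with the cassette at (226,200) in front of the bridge at (228,258). The tool is aligned to within 0.2°. I'll close the fingers and go above the rear part of the cassette.

Request:
step_arm --commands "-0.25 -0.5 0 0; -0.25 -0.5 0 0; 0 0 0.8 0; 0 0 0.8 0; 0 0 0.8 0" --hand 1 --squeeze 10

```text
t: 4.72
position: [0.4365, -0.2927, 0.1429]
eef_rot: [-0.131, 3.138, -0.001]
force: [-0.2, 0.0, 0.3]
opening: 0.0404
gripper_force: 0.0
```

Request:
step_arm --commands "0 0 0.8 0; 0 0 0.5 0; 0 0 0 0; 0 0 0 0"

```text
t: 5.22
position: [0.4369, -0.2935, 0.0799]
eef_rot: [-0.131, 3.138, -0.002]
force: [-0.5, -0.4, 1.1]
opening: 0.0008
gripper_force: 0.0
```

Request:
step_arm --commands "0 0.03 0.2 0; 0 0 0.2 0; 0 0 0.06 0; 0 0 0.06 0; 0 0 0 0"

```text
t: 5.85
position: [0.4364, -0.2919, 0.0531]
eef_rot: [-0.13, 3.139, -0.001]
force: [-1.2, 1.6, 5.4]
opening: 0.0003
gripper_force: 2.6
```

Request:
step_arm --commands "0 0 0.05 0; 0 0 0.05 0; 0 0 0.04 0; 0 0 0.02 0; 0 0 0 0"

```text
t: 6.48
position: [0.4369, -0.2924, 0.0472]
eef_rot: [-0.13, 3.138, -0.002]
force: [-6.3, 5.5, 22.5]
opening: 0.0005
gripper_force: 11.2
```

Request:
step_arm --commands "-0.06 0 0 0; -0.06 0 0 0; -0.06 0 0 0; -0.06 0 0 0; 0 0 0 0"

```text
t: 7.1
position: [0.4486, -0.2914, 0.0473]
eef_rot: [-0.131, 3.139, -0.002]
force: [-8.0, 5.8, 24.6]
opening: 0.0004
gripper_force: 12.1
```

Run:
```python
from m import *
c,w,p=meas("top"); cv2.imwrite("pics/t2.png",cv2.resize(c["frame"][205:305,240:360],None,fx=5,fy=5,interpolation=2))
o=readout.get_obs();print(o["position"],o["force"])
```

```text
top bay 0.64 143 [ 0.5425 -0.2649  0.0213] ((481.9459228515625, -263.55584716796875), (25.715524673461914, 146.3174285888672), 87.00130462646484)
top cassette 0.58 357 [ 0.4628 -0.1448  0.0045] ((462.8796081542969, -144.10931396484375), (70.27301025390625, 23.362869262695312), 65.61399841308594)
bay [(array([ 0.4848, -0.2915, -0.0012]), 0.66)]
cassette [(array([ 0.4649, -0.1391,  0.002 ]), 0.61), (array([ 0.708 , -0.2136,  0.0014]), 0.56)]
tray_top []
bridge_edge [(array([ 0.5126, -0.2806,  0.0294]), 0.72)]
stop_face [(array([ 0.5136, -0.2808,  0.0248]), 0.72), (array([ 0.5425, -0.2792,  0.0241]), 0.67)]
[ 0.4486 -0.2914  0.0473] [-7.0724  4.745  23.0109]
```

View pics/t2.png

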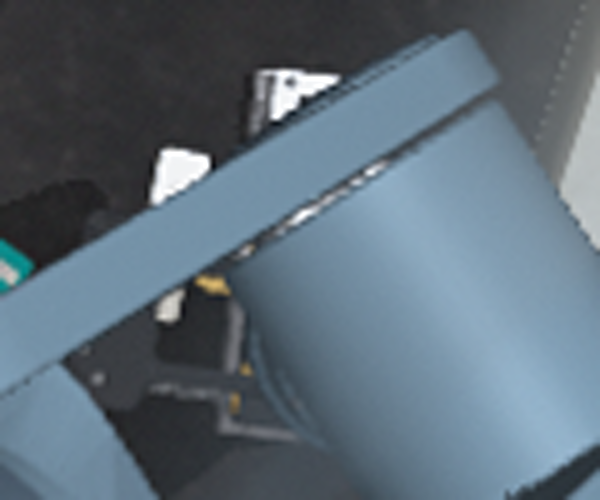

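The arm blocks the top view: only part of the bridge at (290,95) shows. I'll try the side and wrist cameras.

Run:
```python
from m import *
c=camera("side"); a=cv2.resize(c["frame"][210:300,150:270],(480,360),interpolation=2)
c,w,p=meas("wrist"); b=cv2.resize(c["frame"][100:340,100:356],(300,360))
cv2.imwrite("pics/s3.png",np.hstack([a,b]))
```

```text
wrist bay 0.77 4865 [ 0.4282 -0.2912  0.0168] ((464.1176452636719, -289.68182373046875), (107.92115020751953, 56.1348991394043), 4.975671768188477)
wrist cassette 0.84 912 [ 0.4394 -0.2906  0.0212] ((467.478515625, -290.2379150390625), (70.29523468017578, 19.779767990112305), 5.552796363830566)
wrist cassette 0.56 1958 [ 0.4558 -0.1611  0.0043] ((444.0244140625, -188.345458984375), (113.87188720703125, 21.454036712646484), 65.51303100585938)
bay []
cassette [(array([ 0.4622, -0.1447,  0.0031]), 0.94)]
tray_top []
bridge_edge [(array([ 0.5118, -0.2827,  0.0224]), 0.85)]
stop_face []
```

View pics/s3.png

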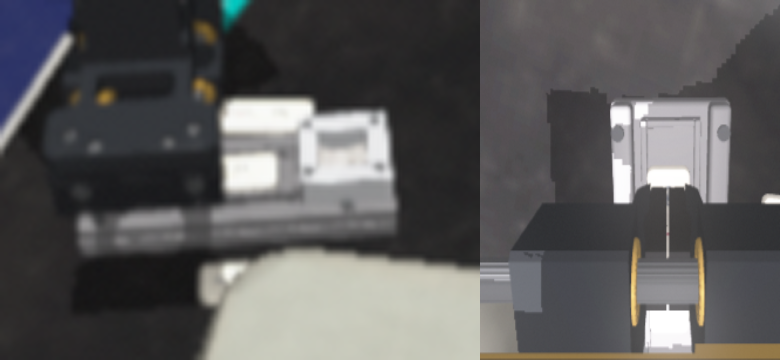

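The left panel (side) shows the cassette under the fingers at (250,175), nose just short of the bridge at (300,175). The right panel (wrist) shows the cassette's rear at (668,178). The cassette has followed the fingers (about 13 mm) and is sunk 7 mm, so I'll continue.

Request:
step_arm --commands "-0.07 0 0 0; -0.07 0 0 0; -0.07 0 0 0; -0.07 0 0 0; 0 0 0 0"

```text
t: 8.57
position: [0.4626, -0.2902, 0.0474]
eef_rot: [-0.131, 3.139, -0.002]
force: [-7.5, 5.1, 23.7]
opening: 0.0008
gripper_force: 12.2
```

Request:
step_arm --commands "-0.07 0 0 0; -0.07 0 0 0; -0.07 0 0 0; -0.07 0 0 0; 0 0 0 0"

```text
t: 9.2
position: [0.4766, -0.2889, 0.0475]
eef_rot: [-0.131, 3.139, -0.001]
force: [-7.5, 6.0, 24.2]
opening: 0.0008
gripper_force: 12.1
```

Run:
```python
from m import *
c,w,p=meas("wrist")
o=readout.get_obs();print(o["position"],o["force"])
```

```text
wrist bay 0.71 10068 [ 0.4422 -0.2903  0.0169] ((478.9526672363281, -288.5227355957031), (136.75408935546875, 56.31464767456055), 4.921945571899414)
wrist cassette 0.96 497 [ 0.4638 -0.2907  0.0211] ((464.4888610839844, -290.7244873046875), (7.8255839347839355, 19.84722328186035), 5.624107837677002)
wrist cassette 0.64 2391 [ 0.4577 -0.1581  0.0043] ((451.517578125, -171.0983123779297), (90.81007385253906, 20.66988754272461), 65.37015533447266)
bay []
cassette [(array([ 0.4635, -0.1416,  0.0014]), 0.72)]
tray_top [(array([ 0.4605, -0.2897,  0.0198]), 0.7)]
bridge_edge [(array([ 0.5141, -0.2814,  0.0217]), 0.7)]
stop_face [(array([ 0.5501, -0.2818,  0.0281]), 0.84)]
[ 0.4766 -0.2889  0.0475] [-7.2608  5.6757 23.4452]
```

Request:
step_arm --commands "-0.07 0 0 0; -0.07 0 0 0; -0.07 0 0 0; 0 0 0 0"

```text
t: 10.1
position: [0.4871, -0.2879, 0.0475]
eef_rot: [-0.131, 3.139, -0.001]
force: [-8.2, 5.3, 23.4]
opening: 0.0007
gripper_force: 11.9
```

Request:
step_arm --commands "-0.04 0 0 0; -0.04 0 0 0; 0 0 0 0"

```text
t: 10.48
position: [0.4909, -0.2876, 0.0475]
eef_rot: [-0.131, 3.139, -0.001]
force: [-7.4, 5.4, 22.8]
opening: 0.0001
gripper_force: 11.9
```

Request:
step_arm --commands "-0.03 0 0 0; 0 0 0 0"

```text
t: 10.72
position: [0.4919, -0.2875, 0.0475]
eef_rot: [0.131, -3.138, 0.001]
force: [-9.6, 5.3, 25.3]
opening: 0.0004
gripper_force: 12.6
```

Run:
```python
from m import *
c,w,p=meas("wrist")
o=readout.get_obs();print(o["position"],o["force"])
```

```text
wrist bay 0.82 13041 [ 0.4482 -0.2898  0.0169] ((479.09246826171875, -288.3440856933594), (137.54454040527344, 56.272762298583984), 4.99984884262085)
wrist cassette 0.88 2474 [ 0.4572 -0.16    0.0043] ((459.0655212402344, -152.56353759765625), (53.72072219848633, 21.831811904907227), 66.65374755859375)
wrist cassette 0.7 616 [ 0.4798 -0.2901  0.0211] ((510.83966064453125, -286.3309631347656), (70.12747955322266, 20.092323303222656), 5.667769432067871)
bay [(array([ 0.4828, -0.2852,  0.0008]), 0.81)]
cassette [(array([ 0.463 , -0.1454,  0.0015]), 0.72), (array([ 0.4615, -0.2915,  0.0178]), 0.68)]
tray_top [(array([ 0.4636, -0.2893,  0.0171]), 0.62)]
bridge_edge []
stop_face [(array([ 0.5492, -0.2879,  0.0258]), 0.58)]
[ 0.4919 -0.2875  0.0475] [-9.7126  5.744  24.5089]
```

Request:
step_arm --commands "-0.03 0 0 0; 0 0 0 0"

```text
t: 11.38
position: [0.4921, -0.2875, 0.0474]
eef_rot: [0.131, -3.135, 0.0]
force: [-16.6, 4.3, 29.3]
opening: 0.0004
gripper_force: 14.6
```

Request:
step_arm --commands "-0.03 0 0 0; 0 0 0 0"

```text
t: 11.62
position: [0.4926, -0.2876, 0.0474]
eef_rot: [0.131, -3.133, -0.0]
force: [-21.8, 2.9, 32.5]
opening: 0.0008
gripper_force: 16.0
```

Request:
step_arm --commands "-0.03 0 0 0; 0 0 0 0"

```text
t: 11.88
position: [0.494, -0.2878, 0.0474]
eef_rot: [0.131, -3.133, 0.001]
force: [-21.8, 2.0, 31.9]
opening: 0.0008
gripper_force: 15.7
```

Run:
```python
from m import *
c,w,p=meas("wrist")
o=readout.get_obs();print(o["position"],o["force"])
```

```text
wrist bay 0.92 13277 [ 0.4487 -0.2899  0.0169] ((479.50054931640625, -288.31170654296875), (138.2386474609375, 56.20050048828125), 5.0100321769714355)
wrist cassette 0.8 647 [ 0.4808 -0.29    0.0212] ((511.0708923339844, -286.5144348144531), (69.82772064208984, 19.764667510986328), 4.953359127044678)
wrist cassette 0.6 2429 [ 0.4573 -0.1602  0.0043] ((458.7237854003906, -154.3751220703125), (50.666893005371094, 21.666866302490234), 66.49536895751953)
bay []
cassette [(array([ 0.4611, -0.1441,  0.003 ]), 0.94)]
tray_top [(array([ 0.4634, -0.2911,  0.0158]), 0.8)]
bridge_edge [(array([ 0.4829, -0.2858, -0.0018]), 0.51)]
stop_face [(array([ 0.5509, -0.2845,  0.0266]), 0.59)]
[ 0.494  -0.2878  0.0474] [-21.0644   2.4236  32.1474]
```

The push force rose to 21 N and the cassette stopped moving while the fingers slipped, so it is against the stop. I'll lift straight off.

Request:
step_arm --commands "0 0 -0.1 0; 0 0 -0.15 0; 0 0 -0.3 0; 0 0 -0.8 0; 0 0 -1 0"

```text
t: 12.9
position: [0.496, -0.286, 0.163]
eef_rot: [0.13, -3.137, -0.002]
force: [0.2, -1.0, 0.2]
opening: 0.0006
gripper_force: 0.0
```

Request:
step_arm --commands "0.5 0 -1 0; 1 0 -0.5 0; 1 0 0 0; 0 0 0 0"

```text
t: 13.4
position: [0.37, -0.297, 0.2382]
eef_rot: [-0.126, 3.139, -0.002]
force: [0.1, 0.3, -0.2]
opening: 0.0005
gripper_force: 0.0
```

Run:
```python
from m import *
c,w,p=meas("wrist"); b=cv2.resize(c["frame"][120:330,120:400],(600,450)); cv2.imwrite("pics/w4.png",b)
o=readout.get_obs();print(o["t"],o["position"],o["force"])
```

```text
wrist bay 0.78 793 [ 0.4261 -0.2919  0.0185] ((483.0348815917969, -287.54339599609375), (146.86514282226562, 55.70956039428711), 5.735747814178467)
wrist cassette 0.68 292 [ 0.4606 -0.1312  0.0042] ((415.33111572265625, -196.44589233398438), (217.97544860839844, 30.565265655517578), 50.0617561340332)
bay []
cassette [(array([ 0.4637, -0.1418,  0.002 ]), 0.65)]
tray_top []
bridge_edge []
stop_face [(array([ 0.5507, -0.2827,  0.0267]), 0.73)]
13.8 [ 0.3725 -0.2967  0.237 ] [ 0.0188 -0.7192  0.0887]
```

View pics/w4.png

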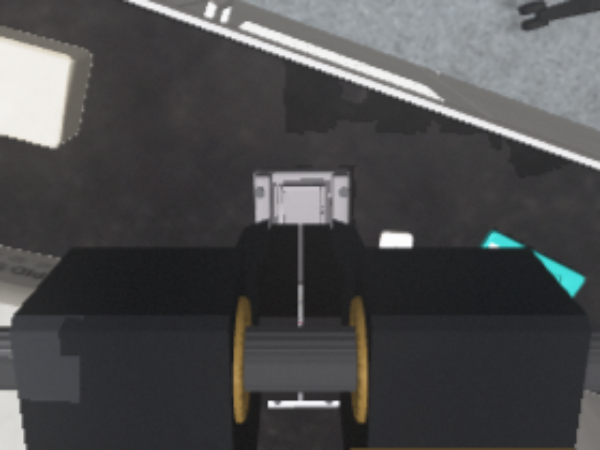

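The fingers hide the cassette; only the bay's front end shows, at (302,197). I'll move aside and check.

Request:
step_arm --commands "0.3 1 -0.3 0; 0.3 1 -0.3 0; 0.3 1 0 0; 0 1 0 0; 0 0 0 0"

```text
t: 14.42
position: [0.3104, -0.0991, 0.2672]
eef_rot: [-0.137, 3.138, -0.0]
force: [0.2, 0.6, 0.1]
opening: 0.0008
gripper_force: 0.0
```

Run:
```python
from m import *
for n in ["top","side","wrist"]:
    c,w,p=meas(n)
    if n=="top": a=cv2.resize(c["frame"][200:310,230:370],(560,440),interpolation=2); cv2.imwrite("pics/t5.png",a)
```

```text
top bay 0.92 1592 [ 0.4802 -0.2863  0.0198] ((483.4212951660156, -287.38983154296875), (147.5140380859375, 55.94510269165039), 4.260491847991943)
top cassette 0.82 365 [ 0.4631 -0.1433  0.0047] ((463.59539794921875, -144.12974548339844), (71.41181182861328, 22.931344985961914), 68.75521087646484)
top cassette 0.62 257 [ 0.4991 -0.2871  0.0243] ((509.7257385253906, -286.36346435546875), (67.9975814819336, 23.523725509643555), 3.8654797077178955)
top cassette 0.28 2035 [ 0.4784 -0.2854  0.0189] ((485.9614562988281, -287.61181640625), (159.31573486328125, 63.95450973510742), 2.78163480758667)
bay [(array([ 0.5464, -0.2757,  0.0242]), 0.6), (array([ 0.4864, -0.2912, -0.0034]), 0.57)]
cassette [(array([ 0.4643, -0.1428, -0.0006]), 0.61), (array([ 0.5321, -0.2812,  0.0247]), 0.19)]
tray_top [(array([ 0.4684, -0.2932,  0.0204]), 0.91)]
bridge_edge [(array([ 0.5174, -0.281 ,  0.0279]), 0.55)]
stop_face [(array([ 0.5436, -0.2798,  0.0229]), 0.74)]
side bay 0.21 189 [ 0.6911 -0.2758  0.0319] ((692.7894897460938, -272.4405822753906), (17.39472770690918, 24.333593368530273), 84.94398498535156)
s
[... 245 characters left out ...]
.29808044433594, 26.445032119750977), 65.87590789794922)
bay [(array([ 0.4851, -0.2851, -0.0013]), 0.76)]
cassette [(array([ 0.5098, -0.2863,  0.0159]), 0.75), (array([ 0.4589, -0.142 , -0.0002]), 0.47)]
tray_top [(array([ 0.4649, -0.2877,  0.026 ]), 0.92)]
bridge_edge [(array([ 0.5119, -0.2808,  0.0234]), 0.55)]
stop_face [(array([ 0.5442, -0.2818,  0.0247]), 0.69)]
wrist bay 0.69 1789 [ 0.4488 -0.2937  0.019 ] ((482.6871032714844, -288.4658203125), (147.12811279296875, 56.367820739746094), 3.985090970993042)
bay []
cassette []
tray_top [(array([ 0.4637, -0.2842,  0.0198]), 0.89)]
bridge_edge [(array([ 0.5132, -0.2813,  0.0246]), 0.98)]
stop_face [(array([ 0.5482, -0.2834,  0.0277]), 0.59)]
```

View pics/t5.png

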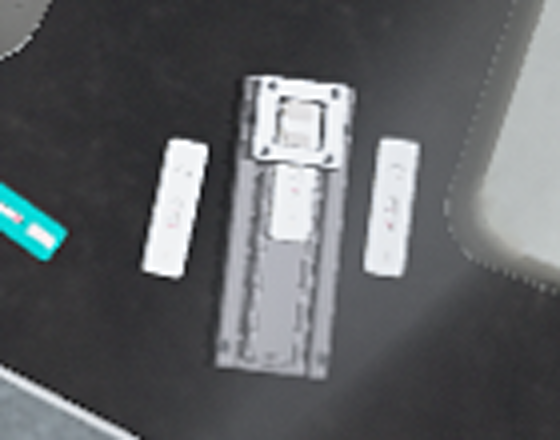

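The picture shows the cassette under the bridge with its rear part in the open at (292,203). The spares and the look-alike are where they were. The measured centre is bay y ≈ 26–27 mm, which is home.

```bash
python3 -c "
from rig import ticket; print(ticket.close_job())"
```

```text
the job is handed in; nothing more can be done
None
```

The cassette is in under the bridge and, as far as I could measure, home against the end stop: its centre read bay y ≈ 26–27 mm and the push force jumped to about 21 N when it stopped moving. The arm is clear, both spares and the look-alike are where they were (vials and timer not re-checked), and the job was handed in at roughly 15 s of the 42 s allowed.

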